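Wind the sample spool one turn and hold its brake on

ROBOT

A 6-joint arm with a two-finger parallel gripper is mounted at the origin on a cart in front of the work surface, level with it; the furniture and walls round the work are solid. World frame = base frame: x ahead of the robot, y to its left, z up, the work surface at z = 0. Lengths are in m, angles in degrees, forces in N, time in s.
With the tool pointing down it reaches from about 0.4 to 0.825 m from the base axis. Payload 7 kg.
Tool frame: the origin (TCP) lies midway between the tips of the shut fingers; the grasp point (between the pads) lies 19 mm behind it; z points along the fingers, y is the line along which they close (so a half turn about z gives the same grasp; the last joint's range is limited). The gripper opens to 88 mm and grips with 3 to 60 N. Pads are 19 mm wide; open, the fingers measure 130 mm over their backs; the gripper's body (78 mm by 193 mm) begins 47 mm behind the grasp point.
Start: joints at [-49.842, 20.546, 0.682, 0, -70.136, -16.507], TCP at [0.271, -0.618, 0.227] pointing down, gripper open.
Joint ranges: [-176.03, 176.03], [-82.01, 121.73], [-58.28, 71.71], [-173.87, 95.51], [-174.79, -0.11], [-173.66, 173.66]. Speed limits (degrees/s): [136.94, 136.94, 172.46, 180, 180, 180].

INTERFACE

Orientations are given as [roll, pitch, yaw] about the fixed x, y, z axes, in that order (R = Rz(yaw) Ry(pitch) Rx(roll)).
In Python, from plant import ctrl gives the robot as it stands. The module is installed in compiled form; this text tells all that it offers.
- The arm moves only by the tool send_rows, never from a script. Its argument "plan" is a list that holds one entry, the list of rows, each a list of 6 numbers: the shift along the tool's x, y, z in parts of the range, where 1.0 means 60 cm, then the turn, a rotation vector about the tool's x, y, z in a scale on which 1.0 is 90 degrees. A call has 1 to 8 rows; each row is the pose to reach, as a shift and turn from the pose commanded when the call began, along the tool's axes at that moment; what a row does not reach only later rows make up. A row lasts 1/12 s, in which the tool goes at most 41.7 mm and 7.16 degrees, less where a joint would pass 70% of its speed; a pose out of reach is approached as far as the arm can. A call with a gripper value outside its range is refused whole. "fingers" is the opening, from 0 (shut) to 1 (fully open), set as the call begins (left out, the last holds). The fingers move at their own pace and stop on an object; the grip force is fixed at half the most. Time passes only in rows, so rows that repeat a pose let the fingers close. It gives the time, the measured TCP pose, the force, the opening and the grip force at its end, in the units of the state.
- ctrl.get_obs(): the state, without advancing time (a new reading comes with each control period).
- ctrl.snapshot(name): name is "scene" or "top" or "wrist"; returns a dict with "img" (420x560x3 uint8, red, green, blue), "K" (3x3 intrinsics, pixels), "k1" (the pictures are not rectified: a ray, as slopes to the right and down, at radius r is drawn at 1 + k1 r^2 times it, then the intrinsics apply), "pose" (4x4, takes a point from camera to world coordinates). Camera axes: x right, y down, z forward; pixel columns grow to the right and rows downward; lengths in m; the calibration is good to about 2 mm. A picture is of the moment at which its call begins. There is no depth.
- ctrl.close_job(): hands the job in; it is judged then, once.
The state is a dict: "clock": time; "joint_pos": joint angles; "qvel": joint speeds; "tau": joint torques, N m; "tool_pos": TCP position; "orientation": TCP orientation; "force": force on the tool from outside, world axes, zero at the start; "moment": the same for the moment, N m; "opening": finger opening in m; "gripper_force": force on a finger pad.
Only numpy, scipy, OpenCV 4.12 (cv2) and the standard library are available. Lean on these libraries where they do the work, as an engineer would, in place of code of your own. Each camera call takes 0.05 s, during which the arm holds its last target. There are 200 camera calls.

TASK

On the small spool winder, turn the crank clockwise (seen from above) through one full turn, so that its knob comes back beside the brass index pin where it is parked now. Only then twist the spring-return brake dial clockwise past its first two clicks to the third and hold it there: it springs back if let go, so finish while your fingers still hold it. Leave the other things on the cabinet where they stand.

Things in the scene. Friction and masses are not known exactly. Their poses are not given: they have to be found in the camera images.
- winder: Spool winder fixed to the cabinet: plywood base 140 x 235 x 12 mm; origin under it, x away from the robot, y left, z up. At x 0, y -55 mm the crank wheel (vertical axis): 110 mm platter, 92 mm spool lying on it (top z 64), dark crank arm above (z 82 to 89, reaching 62 mm from the axis). At x 0, y +75 mm the round black brake drum, 72 mm wide, top z 72 mm, with the dial on it.
- crank_axis (a point): Point on the wheel's vertical axis (fixed to the winder) at the height of the middle of the crank knob, z = 108 mm over the winder's underside.
- crank_grip (a point): Middle of the crank's upright black knob: 20 mm wide, 36 mm high (z 90 to 126 mm over the winder's underside), 50 mm from the wheel's axis. The knob spins freely on its own axle, so it can be gripped and carried round with the hand kept at one orientation. Parked, it stands next to the index pin, on the pin's wheel side.
- crank (a joint): Turn of the crank in rad, growing clockwise seen from above; 0 is exactly at the index pin (start within 0.15), 6.28 is one full turn. It has light friction (about 1 N at the knob) and stays where it is left.
- brake_wings: The grip of the brake dial: one straight grey bar 64 mm long (its x), 12 mm thick (its y), 25 mm high, origin at its underside on the dial's vertical axis (75 mm over the winder's underside). A small aluminium mark on the top of one end (its -x end) is the pointer. Pinch it across its 12 mm thickness.
- wings_grip (a point): Middle of that bar, on the dial's axis, halfway up (12.5 mm above its underside).
- brake_dial (a joint): Dial angle (rad), growing clockwise from above: rest 0, clicks at 0.38, 0.76 and 1.14 (third), end stop 1.25. A spring always drives it back (0.08 N m at rest, 0.15 at the third click); clicks are ripples of about 0.03 N m and do not hold it. Four pips on the drum's rim mark rest and clicks; the pointer goes from 0.57 rad right of the winder's -x direction to 0.57 left (-y to +y side).
- nozzle_tin: Bystander: round grey tin 43 mm wide, 21 mm high, standing on the back of the winder's base between wheel and drum; origin under its centre.
- glue_stick: Bystander: glue stick standing, 27 mm wide, 92 mm high, origin under its centre.
- printed_vase: Bystander: printed vase standing, 44 mm wide, 70 mm high, origin under its centre.
- sanding_block: Bystander: sanding block 48 x 68 x 24 mm, origin under its centre.
- ink_dropper: Bystander: dropper bottle standing, 33 mm wide, 102 mm high, origin under its centre.
- printed_gear: Bystander: printed gear lying flat, 42 mm wide, 10 mm thick, origin under its centre.
- index_pin (a point): Top of the brass index pin, 7 mm thick, that stands 74 mm over the winder's underside in front of the wheel, 64 mm from the wheel's axis in the winder's -x direction. The crank passes above and inside it.

How it is judged (in metres and radians):
On the way, in this order (a step that is already met when the one before it is completed fails the run):
1. the crank has made one full clockwise turn back to the index pin, with the brake dial still at rest (value of joint crank between 5.93 and 6.63 rad and value of joint brake_dial below 0.2 rad), for 0.2 s.
2. the fingers hold the brake dial at its third click (value of joint brake_dial above 1 rad and contact force between the fingers and brake_wings above 1 N), for 0.3 s.
At the end, for the whole second after the job is handed in: The fingers hold the brake dial still at its third click (joint above 1.0 rad; second click 0.76, third 1.14, stop 1.25) with at least 1 N, and the crank stands one full turn on, within 0.35 rad of the index pin (all of step 2 and velocity of joint brake_dial between -0.2 and 0.2 rad/s and value of joint crank between 5.93 and 6.63 rad); the arm keeps its last pose, push and grip.
It fails at once if a bystander was shoved more than 30 mm or knocked over (distance of any of nozzle_tin, glue_stick, printed_vase, sanding_block, ink_dropper, printed_gear from where it was at the start of the episode above 0.03 m or angle between any of glue_stick, printed_vase, ink_dropper's own z axis and vertical above 0.6 rad).
It fails at once if the brake dial was turned before the crank had made its turn (value of joint brake_dial above 0.25 rad and value of joint crank below 5.8 rad).
It also fails if it takes over 67 s, if anything falls off the work surface, if the arm or the gripper's body presses on something with over 40 N, if the wrist force passes 120 N, or if a joint passes its speed limit or range.

## Working session

There is one attempt and no reset: what is moved stays moved. The work goes in short steps, Python scripts to look and compute and a tool call to move; the robot and the scene stay as the last step left them, time stands still between calls to the robot, and variables do not carry over. Pictures are saved under pics/ and viewed, at most 10 in all, crops included, and the job is handed in when it is done.

Besides the shell and the picture viewer there is one more tool, called in YAML: its name, and indented under it one key for each argument. send_rows: Moves the arm, as the interface text tells. Its arguments: {"type":"object","properties":{"plan":{"type":"array","items":{"type":"array","items":{"type":"array","items":{"type":"number"}}}},"fingers":{"type":"number"}},"required":["plan"]}

```bash
mkdir -p pics; cat > h.py <<'E'
import numpy as np, cv2
from scipy.spatial.transform import Rotation as R
from plant import ctrl
def snap(n,f):
    s=ctrl.snapshot(n); cv2.imwrite('pics/'+f,cv2.cvtColor(s['img'],cv2.COLOR_RGB2BGR)); np.savez('pics/'+f+'.npz',**{k:np.array(s[k]) for k in('K','k1','pose')}); return s
def dist(s): return np.array([float(s['k1']),0,0,0,0])
def pix(f,uv,z):
    s=np.load('pics/'+f+'.npz'); K,k,T=s['K'],float(s['k1']),s['pose']
    p=(np.array(uv,float)-K[:2,2])/[K[0,0],K[1,1]]; q=p.copy()
    for _ in range(30): q=p/(1+k*(q@q))
    d=T[:3,:3]@np.r_[q,1]; o=T[:3,3]; return o+d*(z-o[2])/d[2]
def proj(f,P):
    s=np.load('pics/'+f+'.npz'); K,k,T=s['K'],float(s['k1']),s['pose']
    c=(np.array(P)-T[:3,3])@T[:3,:3]; q=c[:,:2]/c[:,2:]; q=q*(1+k*(q**2).sum(1,keepdims=True))
    return q*[K[0,0],K[1,1]]+K[:2,2]
def rel(pos,rpy):
    """shift in tool cm and rotvec deg from measured pose"""
    o=ctrl.get_obs(); A=R.from_euler('xyz',o['orientation'],degrees=True); B=R.from_euler('xyz',rpy,degrees=True)
    return A.inv().apply(np.array(pos)-o['tool_pos'])*100,(A.inv()*B).as_rotvec(degrees=True)
E
python3 - <<'E'
from h import *
np.set_printoptions(precision=4,suppress=True)
print(ctrl.get_obs())
for n in('top','scene'):
    s=snap(n,n+'0.png'); print(s['pose'],s['K'][0],s['k1'])
E
```

```text
{'clock': 0.0, 'joint_pos': array([-49.84  ,  20.59  ,   0.635 ,  -0.02  , -70.1359, -16.5061]), 'qvel': array([ 0.0163, -0.004 , -0.0457,  0.0153,  0.0273, -0.0078]), 'tau': array([  0.0005, -58.2726,  29.3063,   6.9973,   0.0069,  -0.0002]), 'tool_pos': array([ 0.2706, -0.6179,  0.2256]), 'orientation': array([ 179.9075,   -0.0078, -156.3529]), 'force': array([-0.1519, -0.055 ,  0.291 ]), 'moment': array([-0.0565, -0.0394,  0.0272]), 'gripper_force': 0.0, 'opening': 0.08768134540818666}
[[-0.0039 -0.9974  0.0722  0.3879]
 [-0.9999  0.0032 -0.0097  0.0338]
 [ 0.0095 -0.0722 -0.9973  1.0911]
 [ 0.      0.      0.      1.    ]] [458.8847   0.     281.6035] 0.01489044609711357
[[ 0.7285 -0.344   0.5924 -0.1545]
 [-0.6846 -0.3363  0.6467 -0.6734]
 [-0.0232 -0.8767 -0.4805  0.6087]
 [ 0.      0.      0.      1.    ]] [427.7997   0.     274.4519] -0.12181015334399539
```

View pics/top0.png

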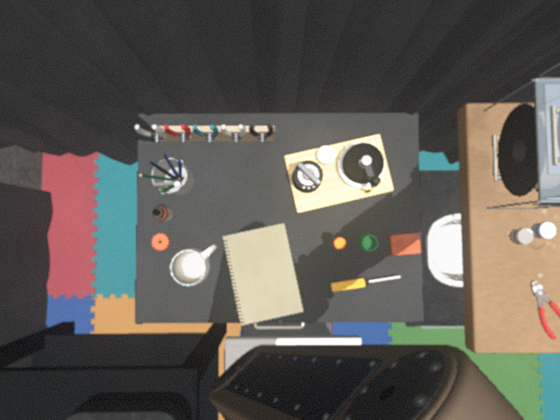

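View pics/scene0.png

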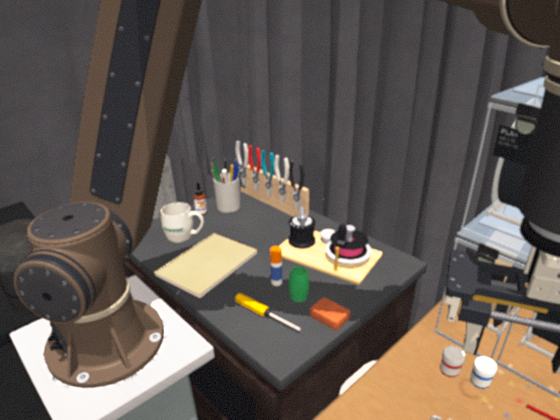

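```bash
python3 - <<'E'
from h import *
im=cv2.imread('pics/top0.png')[125:222,275:405]
cv2.imwrite('pics/c1.png',cv2.resize(im,None,fx=6,fy=6,interpolation=cv2.INTER_CUBIC))
E
```

```text
(no output)
```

View pics/c1.png

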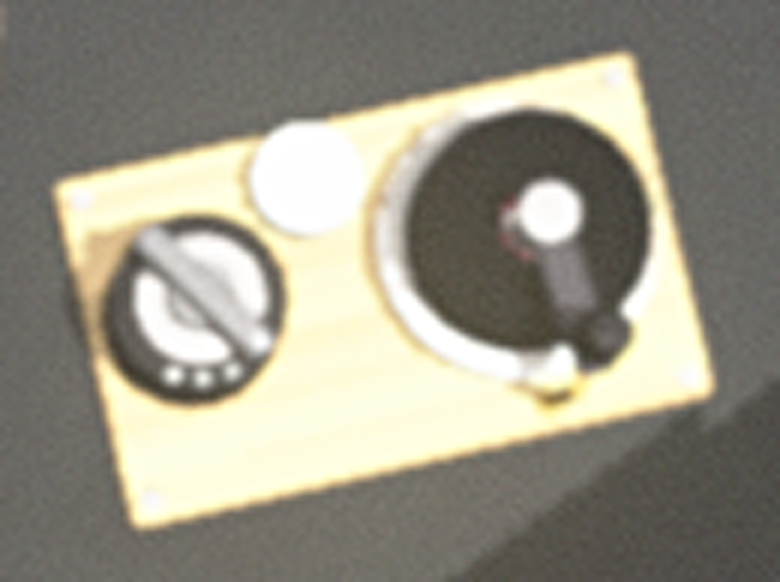

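```bash
python3 - <<'E'
from h import *
np.set_printoptions(precision=4,suppress=True)
f='top0.png'
c=lambda x,y:(275+(x+.5)/6-.5,125+(y+.5)/6-.5)
C=[c(52,186),c(632,52),c(714,393),c(137,528)]
P=np.array([pix(f,p,.012)[:2] for p in C]); print(P, np.linalg.norm(P-np.roll(P,1,0),axis=1))
M=np.array([[70,117.5],[70,-117.5],[-70,-117.5],[-70,117.5]])/1000
o=P.mean(0); a=P-o; yaw=np.arctan2((M[:,0]*a[:,1]-M[:,1]*a[:,0]).sum(),(M*a).sum()); print('winder',o,np.degrees(yaw))
Rz=np.array([[np.cos(yaw),-np.sin(yaw)],[np.sin(yaw),np.cos(yaw)]])
print('resid',(P-(M@Rz.T+o))*1000)
np.savez('w.npz',o=o,yaw=yaw)
W=lambda x,y:o+Rz@np.array([x,y])
print('axis',W(0,-.055),'drum',W(0,.075),'pin',W(-.064,-.055))
print('axis cap',pix(f,c(550,212),.095),'knob top',pix(f,c(607,333),.126),'drum top',pix(f,c(195,310),.072),'pin',pix(f,c(553,372),.074),'tin',pix(f,c(307,178),.033))
e1,e2=pix(f,c(148,240),.1)[:2],pix(f,c(260,341),.1)[:2]
print('bar',e1,e2,(e1+e2)/2,np.linalg.norm(e1-e2),np.degrees(np.arctan2(*(e1-e2)[::-1])))
k=Rz.T@(pix(f,c(607,333),.126)[:2]-W(0,-.055)); print('knob rel',k,np.linalg.norm(k),np.degrees(np.arctan2(k[1],k[0])))
for n,p,z in(('glue',(340,243),.09),('vase',(370,242),.07),('sand',(405,244),.024)): print(n,pix(f,p,z))
E
```

```text
[[ 0.5779  0.0189]
 [ 0.6311 -0.212 ]
 [ 0.4947 -0.2418]
 [ 0.4422 -0.0139]] [0.1395 0.237  0.1395 0.2339]
winder [ 0.5365 -0.1122] 12.972344151969288
resid [[-0.4513  0.8905]
 [ 0.0112 -1.0273]
 [ 0.105   0.615 ]
 [ 0.3352 -0.4781]]
axis [ 0.5488 -0.1658] drum [ 0.5196 -0.0391] pin [ 0.4864 -0.1802]
axis cap [ 0.5532 -0.162   0.095 ] knob top [ 0.5048 -0.1753  0.126 ] drum top [ 0.5205 -0.0334  0.072 ] pin [ 0.4966 -0.1662  0.074 ] tin [ 0.5771 -0.0799  0.033 ]
bar [ 0.5425 -0.0147] [ 0.5055 -0.055 ] [ 0.524  -0.0349] 0.054758345320590526 47.4714957202944
knob rel [-0.045   0.0006] 0.04498278818400196 179.25271402381014
glue [ 0.3717 -0.1027  0.09  ]
vase [ 0.3734 -0.1721  0.07  ]
sand [ 0.3678 -0.2625  0.024 ]
```

```bash
python3 - <<'E'
from h import *
np.set_printoptions(precision=2,suppress=True)
for p in((.29,-.42,.28),(.42,-.17,.30),(.5,-.14,.30)): print(*rel(p,(180,0,-167)))
s=ctrl.snapshot('wrist');o=ctrl.get_obs();A=R.from_euler('xyz',o['orientation'],degrees=True)
print(A.inv().apply(s['pose'][:3,3]-o['tool_pos']),A.inv().as_matrix()@s['pose'][:3,:3],s['K'][0])
E
```

```text
[-9.71 17.36 -5.4 ] [ 0.08 -0.01 10.65]
[-31.65  35.05  -7.38] [ 0.08 -0.01 10.65]
[-40.18  34.59  -7.38] [ 0.08 -0.01 10.65]
[ 0.07  0.   -0.16] [[ 0.   -0.96 -0.27]
 [ 1.    0.   -0.  ]
 [ 0.   -0.27  0.96]] [356.15   0.   284.23]
```

The rows are not in the units I measure in: shifts go in shares of 60 cm and turns go in shares of 90 degrees. I convert before sending: 25 cm / 60 = 0.4167, -5.4 cm / 60 = -0.09, 10.7 degrees / 90 = 0.1189.

send_rows:
  plan:
    - [[-0.0333,0.0583,-0.0167,0,0,0.0222],[-0.0667,0.1167,-0.0333,0,0,0.0444],[-0.1,0.175,-0.05,0,0,0.0667],[-0.1333,0.2333,-0.0667,0,0,0.0889],[-0.1617,0.29,-0.09,0,0,0.1189],[-0.2167,0.3333,-0.1,0,0,0.1189],[-0.2667,0.375,-0.1083,0,0,0.1189],[-0.3167,0.4167,-0.1167,0,0,0.1189]]

```text
clock: 0.82
tool_pos: [0.3446, -0.3113, 0.2972]
orientation: [-180.0, 0.1, -167.1]
force: [1.7, 0.4, -1.0]
opening: 0.0871
gripper_force: 0.0
```

```bash
python3 - <<'E'
from h import *
np.set_printoptions(precision=2,suppress=True)
o=ctrl.get_obs();print(o['clock'],o['tool_pos'],o['orientation'],o['force'],o['joint_pos'])
for p in((.42,-.17,.30),(.47,-.15,.28)): print(*rel(p,(180,0,-167)))
E
```

```text
0.8167 [ 0.34 -0.31  0.3 ] [-179.97    0.07 -167.08] [ 1.67  0.41 -0.99] [-17.71  -2.29 -17.89  -0.01 -74.33 -59.37]
[-10.51  12.08  -0.27] [-0.03  0.07 -0.08]
[-15.83  12.92   1.74] [-0.03  0.07 -0.08]
```

Scaled: -15.8 cm / 60 = -0.2633, 1.7 cm / 60 = 0.0283.

send_rows:
  plan:
    - [[-0.0417,0.05,0,0,0,0],[-0.0833,0.1,0,0,0,0],[-0.125,0.15,0,0,0,0],[-0.1667,0.2,0,0,0,0],[-0.2167,0.215,0.0167,0,0,0],[-0.2633,0.215,0.0283,0,0,0],[-0.2633,0.215,0.0283,0,0,0],[-0.2633,0.215,0.0283,0,0,0]]
  fingers: 0.55

```text
clock: 1.48
tool_pos: [0.47, -0.1511, 0.2784]
orientation: [180.0, -0.1, -167.0]
force: [-0.2, 0.3, -0.2]
opening: 0.0486
gripper_force: 0.0
```

```bash
python3 - <<'E'
from h import *
np.set_printoptions(precision=1,suppress=True)
snap('wrist','w1.png')
w=np.load('w.npz');y=float(w['yaw']);c,s=np.cos(y),np.sin(y)
W=lambda x,yy,z:np.r_[w['o']+np.array([[c,-s],[s,c]])@[x,yy],z]
im=cv2.imread('pics/w1.png')
for P in(W(0,-.055,.064),W(-.064,-.055,.074),W(-.05,-.055,.126),W(0,.075,.1),W(0,.075,.072),W(.07,.1175,.012),W(.07,-.1175,.012),W(-.07,.1175,.012),W(-.07,-.1175,.012)):
    p=proj('w1.png',[P])[0]; print(P*1000,p); cv2.circle(im,tuple(int(v) for v in p),3,(255,0,255),1)
cv2.imwrite('pics/w1m.png',cv2.resize(im,(800,600)))
E
```

```text
[ 548.8 -165.8   64. ] [255.  246.9]
[ 486.4 -180.2   74. ] [253. 193.]
[ 500.1 -177.   126. ] [248.5 220.5]
[519.6 -39.1 100. ] [379.3 259.9]
[519.6 -39.1  72. ] [372.8 249.7]
[578.3  18.   12. ] [390.3 282.4]
[ 631.1 -211.    12. ] [211.7 282.2]
[441.9 -13.4  12. ] [399.9 177.2]
[ 494.6 -242.4   12. ] [205.5 176.8]
```

View pics/w1m.png

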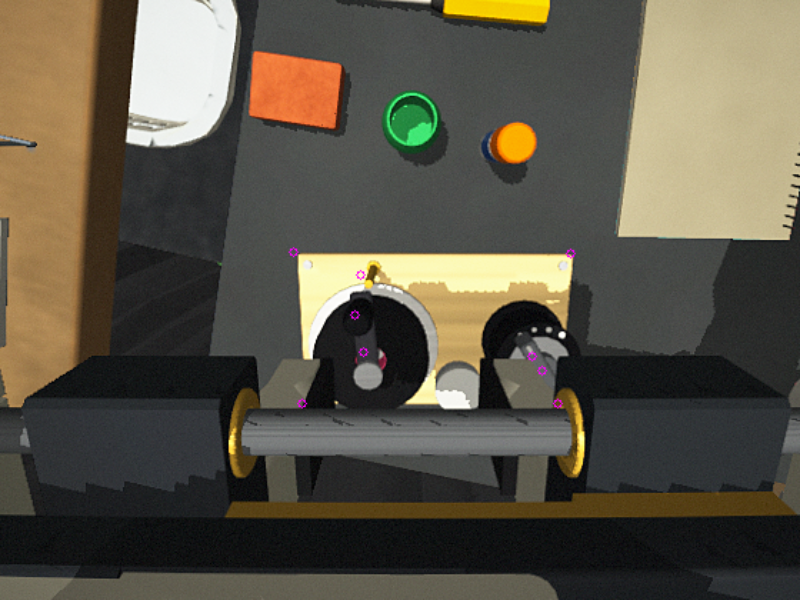

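Scaled: -8.5 cm / 60 = -0.1417, -6 cm / 60 = -0.1.

send_rows:
  plan:
    - [[-0.05,0,0.0167,0,0,0],[-0.1,0,0.025,0,0,0],[-0.1417,0,0.0333,0,0,0],[-0.1417,0,0.0333,0,0,0],[-0.1417,0,0.0333,0,0,0],[-0.1417,0,0.0333,0,0,0]]
  fingers: 0.55

```text
clock: 2.03
tool_pos: [0.5516, -0.1335, 0.2598]
orientation: [180.0, -0.0, -167.1]
force: [-0.4, 0.3, 0.2]
opening: 0.0487
gripper_force: 0.0
```

```bash
python3 - <<'E'
from h import *
snap('wrist','w2.png')
im=cv2.imread('pics/w2.png')
cv2.imwrite('pics/w2c.png',cv2.resize(im[0:262,130:480],None,fx=2.285,fy=2.285,interpolation=cv2.INTER_CUBIC))
E
```

```text
(no output)
```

View pics/w2c.png

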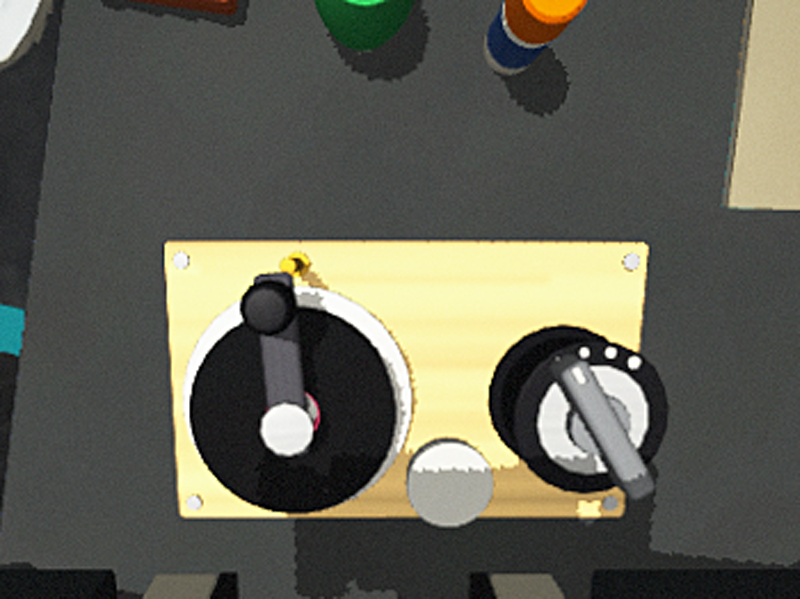

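```bash
cat > fit.py <<'E'
from h import *
from scipy.optimize import least_squares
np.set_printoptions(precision=2,suppress=True)
ct=lambda x,y:(275+(x+.5)/6-.5,125+(y+.5)/6-.5)
cw=lambda x,y:(130+(x+.5)/2.285-.5,(y+.5)/2.285-.5)
cor=[(.07,.1175,.012),(.07,-.1175,.012),(-.07,-.1175,.012),(-.07,.1175,.012)]
M=np.array(cor+[(0,-.055,.064),(0,.075,.072)])
T=np.array([ct(*p) for p in((52,186),(632,52),(714,393),(137,528),(529,230),(195,307))])
Wp=np.array([cw(*p) for p in((625,515),(181,517),(165,241),(649,242),(293,408),(591.5,417),(295,263))])
Mw=np.vstack([M,(-.064,-.055,.074)])
def world(m,p): c,s=np.cos(p[2]),np.sin(p[2]); return np.c_[m[:,:2]@np.array([[c,s],[-s,c]])+p[:2],m[:,2]]
def pj(f,P,d):
    s=np.load('pics/'+f+'.npz'); t=s['pose'][:3,3]+d[:3]; Q=R.from_rotvec(d[3:]).as_matrix()@s['pose'][:3,:3]
    c=(P-t)@Q; q=c[:,:2]/c[:,2:]; q=q*(1+float(s['k1'])*(q**2).sum(1,keepdims=True)); K=s['K']; return q*[K[0,0],K[1,1]]+K[:2,2]
sg=np.array([.002]*3+[.004]*3)
def res(v): return np.r_[((pj('top0.png',world(M,v),v[3:9])-T)/.4).ravel(),((pj('w2.png',world(Mw,v),v[9:15])-Wp)/.6).ravel(),v[3:9]/sg,v[9:15]/sg]
r=least_squares(res,np.r_[.5365,-.1122,.2264,np.zeros(12)]); v=r.x
print('winder',v[:2]*1000,np.degrees(v[2]),'std mm',1e3*np.sqrt(np.diag(np.linalg.inv(r.jac.T@r.jac)))[:3])
print('top',v[3:9]*1000,'wrist',v[9:15]*1000)
print((pj('top0.png',world(M,v),v[3:9])-T).T);print((pj('w2.png',world(Mw,v),v[9:15])-Wp).T)
print('axis,drum,pin',world(np.array([(0,-.055,0),(0,.075,0),(-.064,-.055,0)]),v)*1000)
def inv(f,uv,z,d):
    g=least_squares(lambda q:(pj(f,np.array([[q[0],q[1],z]]),d)-uv).ravel(),v[:2]); return g.x
k=inv('w2.png',cw(269,306),.126,v[9:15]); ax=world(np.array([(0,-.055,0)]),v)[0,:2]
print('knob',k*1000,np.linalg.norm(k-ax)*1000,'crank deg cw', np.degrees(np.arctan2(*(ax-k)[::-1])-v[2]))
e1,e2=inv('w2.png',cw(575,365),.1,v[9:15]),inv('w2.png',cw(640,493),.1,v[9:15]);print('bar',(e1+e2)*500,np.linalg.norm(e1-e2),np.degrees(np.arctan2(*(e2-e1)[::-1])-v[2]))
E
python3 fit.py
```

```text
winder [ 541.57 -101.34] 12.83121435857683 std mm [2.12 2.12 3.43]
top [ 0.27 -0.04  0.1   8.39 -3.96 -0.99] wrist [-0.27  0.04  2.35 14.72 -9.18  1.17]
[[-0.45 -1.13 -0.44 -1.11  1.55  1.42]
 [-0.5  -0.31 -0.24 -0.21  0.75  0.41]]
[[-0.02  1.02  1.05  1.58  0.18 -0.73 -2.48]
 [ 1.53  0.84  1.12  1.62 -0.15 -2.35 -1.79]]
axis,drum,pin [[ 553.79 -154.97    0.  ]
 [ 524.92  -28.21    0.  ]
 [ 491.38 -169.18    0.  ]]
knob [ 507.17 -169.89] 48.947376121449636 crank deg cw 4.912714338615932
bar [527.1  -28.19] 0.06163865204318272 30.679658386521783
```

```bash
sed -i "s/^def world.*/B=np.array([1,1,1,1,0,0,0])\ndef world(m,p):\n    c,s=np.cos(p[2]),np.sin(p[2]); b=B[:len(m),None]*(p[15:17] if len(m)>3 else 0); return np.c_[(m[:,:2]+b)@np.array([[c,s],[-s,c]])+p[:2],m[:,2]]/; s/np.zeros(12)/np.zeros(14)/; s/^print('top'/print('baseoff',v[15:17]*1000);print('top'/" fit.py; python3 fit.py
```

```text
winder [ 539.55 -105.23] 12.912806480276078 std mm [2.15 2.16 3.43]
baseoff [-3.65 -3.67]
top [ 0.32 -0.03  0.01  2.09 -0.31 -0.87] wrist [-0.32  0.03  3.55 -0.46 -0.45  1.09]
[[ 0.17 -0.59  0.11 -0.41  0.36  0.32]
 [-0.12  0.04  0.1   0.21  0.03 -0.28]]
[[-0.61 -0.29 -0.24  0.28  1.48  0.6  -1.25]
 [ 0.77 -0.44 -0.18 -0.03  1.21 -0.94 -0.26]]
axis,drum,pin [[ 551.84 -158.84    0.  ]
 [ 522.79  -32.13    0.  ]
 [ 489.46 -173.14    0.  ]]
knob [ 504.66 -174.48] 49.70236816039782 crank deg cw 5.425001340010825
bar [524.09 -33.48] 0.06108475232012421 30.428809465744283
```

```bash
python3 - <<'E'
from h import *
np.set_printoptions(precision=2,suppress=True)
for z in(.15,.092): print(*rel((.5046,-.1745,z),(180,0,-167)))
E
```

```text
[ 5.5  -2.95 11.01] [-0.    0.03 -0.1 ]
[ 5.5  -2.95 16.81] [-0.    0.03 -0.1 ]
```

Scaled: 16.8 cm / 60 = 0.28, 5.5 cm / 60 = 0.0917.

send_rows:
  plan:
    - [[0.0417,-0.025,0.0333,0,0,0],[0.0917,-0.0492,0.0833,0,0,0],[0.0917,-0.0492,0.1333,0,0,0],[0.0917,-0.0492,0.1833,0,0,0],[0.0917,-0.0492,0.2167,0,0,0],[0.0917,-0.0492,0.25,0,0,0],[0.0917,-0.0492,0.28,0,0,0],[0.0917,-0.0492,0.28,0,0,0]]

```text
clock: 2.75
tool_pos: [0.5025, -0.1742, 0.0893]
orientation: [179.9, -0.2, -167.1]
force: [-0.7, 0.4, -0.5]
opening: 0.0482
gripper_force: 0.0
```

```bash
python3 - <<'E'
from h import *
snap('wrist','w3.png')
im=cv2.imread('pics/w3.png'); cv2.imwrite('pics/w3c.png',cv2.resize(im[60:400,80:480],None,fx=1.75,fy=1.75))
E
```

```text
(no output)
```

View pics/w3c.png

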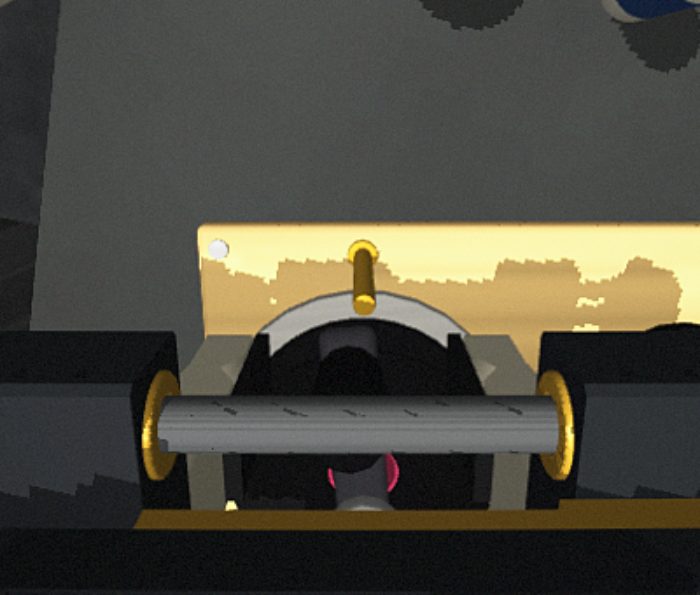

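The knob (about 350,370 in the crop) stands between the two fingers, with the pin top in front of it at (365,303). I close now.

send_rows:
  plan:
    - [[0,0,-0.0033,0,0,0],[0,0,-0.0033,0,0,0],[0,0,-0.0033,0,0,0],[0,0,-0.0033,0,0,0],[0,0,-0.0033,0,0,0],[0,0,-0.0033,0,0,0]]
  fingers: 0

```text
clock: 3.3
tool_pos: [0.5059, -0.174, 0.0944]
orientation: [-180.0, 0.1, -167.0]
force: [-0.7, 0.8, 4.7]
opening: 0.0181
gripper_force: 30.0
```

```bash
python3 - <<'E'
from h import *
np.set_printoptions(precision=2,suppress=True)
o=ctrl.get_obs(); print(o)
ax=np.array([.5518,-.1588]); p=o['tool_pos'][:2]; d=p-ax; r=np.hypot(*d); a0=np.arctan2(d[1],d[0]); print('r',r,'ang',np.degrees(a0)-192.9)
A=R.from_euler('xyz',o['orientation'],degrees=True)
E
```

```text
{'clock': 3.3, 'joint_pos': array([  2.04,  14.7 , -26.99,   0.02, -48.24, -79.08]), 'qvel': array([ 0.08,  0.07,  0.11,  0.15, -0.08, -0.05]), 'tau': array([ -0.18, -41.5 ,  22.  ,   5.05,   0.36,   0.  ]), 'tool_pos': array([ 0.51, -0.17,  0.09]), 'orientation': array([-179.97,    0.07, -167.03]), 'force': array([-0.7 ,  0.75,  4.67]), 'moment': array([0.21, 0.38, 0.04]), 'gripper_force': 30.000734350760467, 'opening': 0.018117752064469007}
r 0.04836232131742149 ang -354.56976702748193
```

```bash
python3 - <<'E'
from h import *
np.set_printoptions(precision=1,suppress=True)
snap('wrist','w4.png')
p=np.array([.5059,-.174])
q=lambda P:(proj('w4.png',P)-[80,60])*1.75
print('top z126',q([[*p,.126]]),'tcp',q([[*p,.094]]),'pin',q([[.4895,-.1731,.074]]),'axis z64',q([[.5518,-.1588,.064]]))
im=cv2.imread('pics/w4.png'); cv2.imwrite('pics/w4c.png',cv2.resize(im[60:400,80:480],None,fx=1.75,fy=1.75))
E
```

```text
top z126 [[354.9 420.7]] tcp [[355.4 361.4]] pin [[370.9 285.1]] axis z64 [[368.9 453. ]]
```

View pics/w4c.png

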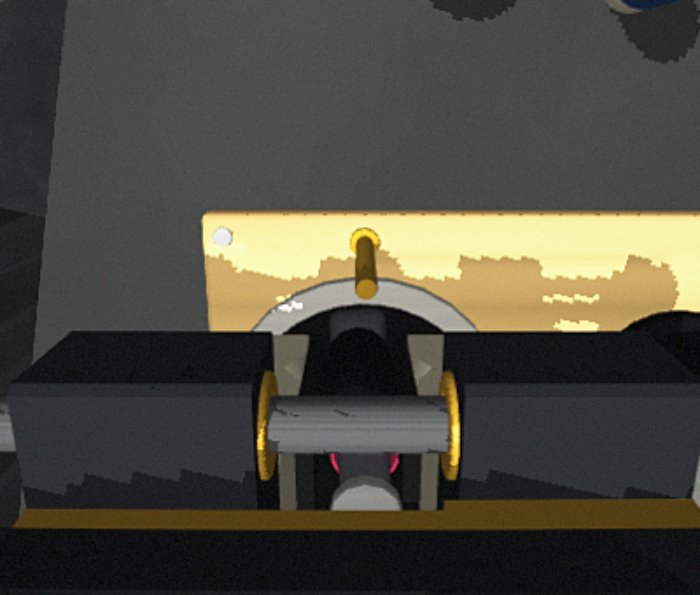

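```bash
python3 - <<'E'
import numpy as np
th=np.r_[np.arange(-4,360,12),363]
for k in range(0,len(th)-1,8):
    b=np.radians(th[k])
    print(th[k],[[round(5*(np.cos(t)-np.cos(b)),2),round(5*(np.sin(t)-np.sin(b)),2)] for t in np.radians(th[k+1:k+9])])
E
```

```text
-4 [[np.float64(-0.04), np.float64(1.04)], [np.float64(-0.29), np.float64(2.06)], [np.float64(-0.75), np.float64(3.0)], [np.float64(-1.39), np.float64(3.82)], [np.float64(-2.19), np.float64(4.49)], [np.float64(-3.11), np.float64(4.98)], [np.float64(-4.12), np.float64(5.27)], [np.float64(-5.16), np.float64(5.35)]]
92 [[np.float64(-1.04), np.float64(-0.15)], [np.float64(-2.02), np.float64(-0.5)], [np.float64(-2.9), np.float64(-1.06)], [np.float64(-3.66), np.float64(-1.78)], [np.float64(-4.24), np.float64(-2.65)], [np.float64(-4.63), np.float64(-3.62)], [np.float64(-4.81), np.float64(-4.65)], [np.float64(-4.78), np.float64(-5.69)]]
188 [[np.float64(0.25), np.float64(-1.01)], [np.float64(0.71), np.float64(-1.95)], [np.float64(1.35), np.float64(-2.78)], [np.float64(2.16), np.float64(-3.45)], [np.float64(3.08), np.float64(-3.94)], [np.float64(4.08), np.float64(-4.23)], [np.float64(5.13), np.float64(-4.3)], [np.float64(6.16), np.float64(-4.16)]]
284 [[np.float64(0.98), np.float64(0.36)], [np.float64(1.87), np.float64(0.91)], [np.float64(2.62), np.float64(1.64)], [np.float64(3.21), np.float64(2.5)], [np.float64(3.6), np.float64(3.47)], [np.float64(3.78), np.float64(4.5)], [np.float64(3.78), np.float64(5.11)]]
```

Scaled: 5.35 cm / 60 = 0.0892, 5.27 cm / 60 = 0.0878.

send_rows:
  plan:
    - [[-0.0007,0.0173,0,0,0,0],[-0.0048,0.0343,0,0,0,0],[-0.0125,0.05,0,0,0,0],[-0.0232,0.0637,0,0,0,0],[-0.0365,0.0748,0,0,0,0],[-0.0518,0.083,0,0,0,0],[-0.0687,0.0878,0,0,0,0],[-0.086,0.0892,0,0,0,0]]

```text
clock: 4.02
tool_pos: [0.5451, -0.1109, 0.0943]
orientation: [-179.8, 0.0, -167.0]
force: [1.8, -16.1, 4.5]
opening: 0.0187
gripper_force: 30.0
```

Scaled: -5.79 cm / 60 = -0.0965, -4.81 cm / 60 = -0.0802.

send_rows:
  plan:
    - [[-0.0173,-0.0042,0,0,0,0],[-0.0337,-0.01,0,0,0,0],[-0.0483,-0.0193,0,0,0,0],[-0.061,-0.0313,0,0,0,0],[-0.0707,-0.0458,0,0,0,0],[-0.0772,-0.062,0,0,0,0],[-0.0802,-0.0792,0,0,0,0],[-0.0797,-0.0965,0,0,0,0]]

```text
clock: 4.68
tool_pos: [0.6039, -0.1558, 0.0943]
orientation: [-180.0, -0.0, -167.0]
force: [-3.1, 1.0, 10.9]
opening: 0.0189
gripper_force: 30.0
```

Scaled: 6.16 cm / 60 = 0.1027, 5.13 cm / 60 = 0.0855.

send_rows:
  plan:
    - [[0.0042,-0.0168,0,0,0,0],[0.0118,-0.0325,0,0,0,0],[0.0225,-0.0463,0,0,0,0],[0.036,-0.0575,0,0,0,0],[0.0513,-0.0657,0,0,0,0],[0.068,-0.0705,0,0,0,0],[0.0855,-0.0717,0,0,0,0],[0.1027,-0.0693,0,0,0,0]]

```text
clock: 5.35
tool_pos: [0.5537, -0.2107, 0.0943]
orientation: [-179.9, 0.1, -167.0]
force: [1.2, 0.6, 5.8]
opening: 0.0183
gripper_force: 30.0
```

Scaled: 5.11 cm / 60 = 0.0852, 4.5 cm / 60 = 0.075.

send_rows:
  plan:
    - [[0.0163,0.006,0,0,0,0],[0.0312,0.0152,0,0,0,0],[0.0437,0.0273,0,0,0,0],[0.0535,0.0417,0,0,0,0],[0.06,0.0578,0,0,0,0],[0.063,0.075,0,0,0,0],[0.063,0.0852,0,0,0,0],[0.063,0.0852,0,0,0,0]]

```text
clock: 6.02
tool_pos: [0.5046, -0.1677, 0.0943]
orientation: [-180.0, 0.0, -167.0]
force: [-1.5, 1.1, 8.9]
opening: 0.0185
gripper_force: 30.0
```

send_rows:
  plan:
    - [[0,0,0,0,0,0],[0,0,0,0,0,0],[0,0,0,0,0,0],[0,0,0,0,0,0]]

```text
clock: 6.35
tool_pos: [0.5046, -0.1685, 0.0943]
orientation: [-180.0, -0.0, -167.0]
force: [-3.3, 0.8, 9.9]
opening: 0.0185
gripper_force: 30.0
```

send_rows:
  plan:
    - [[0,0,0,0,0,0],[0,0,0,0,0,0],[0,0,0,0,0,0],[0,0,0,0,0,0]]
  fingers: 0.4

```text
clock: 6.68
tool_pos: [0.5039, -0.1687, 0.093]
orientation: [180.0, -0.1, -167.0]
force: [-0.1, 1.2, -0.3]
opening: 0.034
gripper_force: 0.0
```

Scaled: -15.5 cm / 60 = -0.2583, -15 cm / 60 = -0.25.

send_rows:
  plan:
    - [[0,0,-0.0333,0,0,0],[0,0,-0.0833,0,0,0],[0,0,-0.1417,0,0,0],[-0.0333,0.025,-0.2,0,0,0],[-0.075,0.0583,-0.25,0,0,0],[-0.1,0.0667,-0.2583,0,0,0],[-0.1,0.0667,-0.2583,0,0,0],[-0.1,0.0667,-0.2583,0,0,0]]

```text
clock: 7.35
tool_pos: [0.5541, -0.1157, 0.2483]
orientation: [180.0, -0.0, -167.0]
force: [-0.4, -0.4, -0.3]
opening: 0.0352
gripper_force: 0.0
```

```bash
python3 - <<'E'
from h import *
snap('wrist','w5.png')
im=cv2.imread('pics/w5.png')
cv2.imwrite('pics/w5c.png',cv2.resize(im[0:262,130:480],None,fx=2.285,fy=2.285,interpolation=cv2.INTER_CUBIC))
E
```

```text
(no output)
```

View pics/w5c.png

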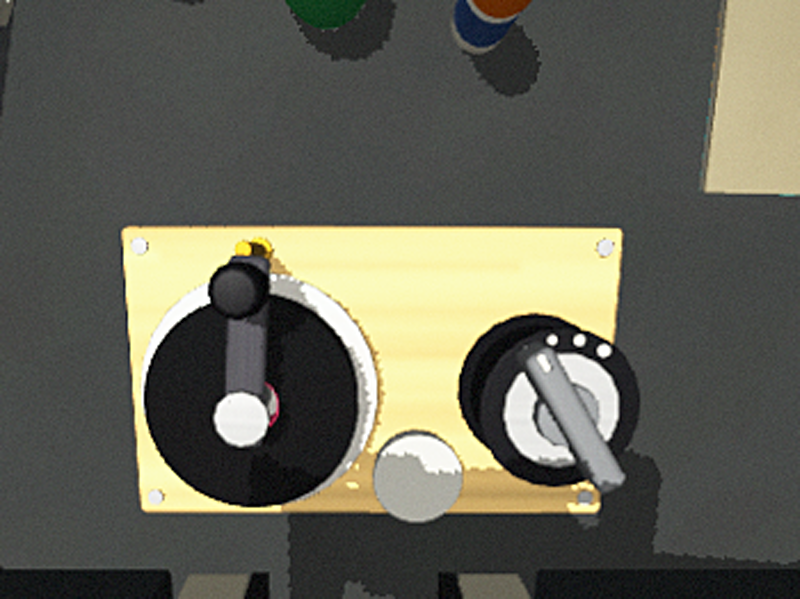

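```bash
python3 - <<'E'
from h import *
np.set_printoptions(precision=2,suppress=True)
for z in(.15,.077): print(*rel((.5235,-.0327,z),(180,0,-134.5)))
E
```

```text
[1.   8.8  9.76] [  0.07  -0.08 -32.53]
[ 0.99  8.79 17.06] [  0.07  -0.08 -32.53]
```

Scaled: 11 cm / 60 = 0.1833, 8.8 cm / 60 = 0.1467, -32.5 degrees / 90 = -0.3611.

send_rows:
  plan:
    - [[0.0033,0.0333,0,0,0,-0.0722],[0.0083,0.075,0.0167,0,0,-0.1444],[0.0133,0.1167,0.05,0,0,-0.2167],[0.0167,0.1467,0.0833,0,0,-0.2889],[0.0167,0.1467,0.125,0,0,-0.3611],[0.0167,0.1467,0.1617,0,0,-0.3611],[0.0167,0.1467,0.1833,0,0,-0.3611],[0.0167,0.1467,0.1833,0,0,-0.3611]]
  fingers: 0.45

```text
clock: 8.07
tool_pos: [0.5209, -0.034, 0.1347]
orientation: [179.8, -0.3, -134.6]
force: [-0.3, -0.9, -0.9]
opening: 0.0392
gripper_force: 0.0
```

```bash
python3 - <<'E'
from h import *
np.set_printoptions(precision=2,suppress=True)
o=ctrl.get_obs();print(o['tool_pos'],o['orientation'],*rel((.5235,-.0327,.077),(180,0,-134.5)))
snap('wrist','w6.png')
im=cv2.imread('pics/w6.png'); cv2.imwrite('pics/w6c.png',cv2.resize(im[60:400,80:480],None,fx=1.75,fy=1.75))
E
```

```text
[ 0.52 -0.03  0.13] [ 179.76   -0.35 -134.61] [-0.31 -0.11  5.76] [ 0.24 -0.35 -0.11]
```

View pics/w6c.png

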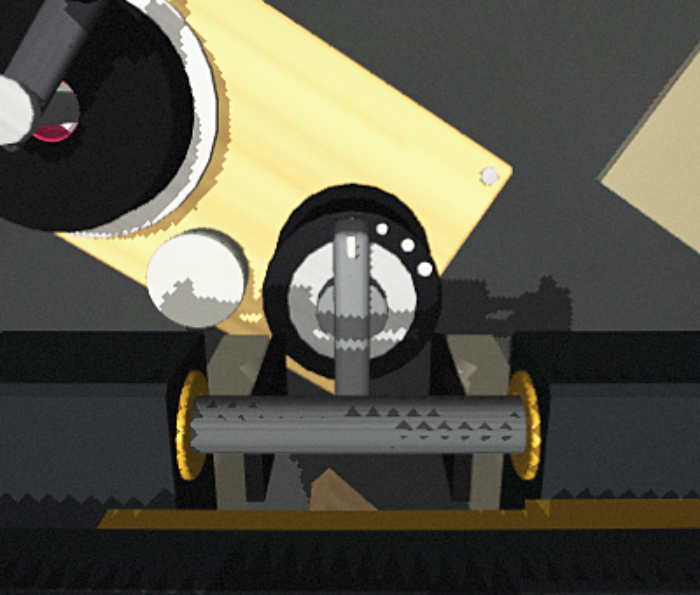

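Scaled: 6 cm / 60 = 0.1, 5.5 cm / 60 = 0.0917.

send_rows:
  plan:
    - [[0,0,0.025,0,0,0],[0,0,0.05,0,0,0],[0,0,0.075,0,0,0],[0,0,0.0917,0,0,0],[0,0,0.1,0,0,0],[0,0,0.1,0,0,0],[0,0,0.1,0,0,0]]

```text
clock: 8.7
tool_pos: [0.5247, -0.0332, 0.0791]
orientation: [-180.0, 0.0, -134.6]
force: [-0.1, 0.0, 0.7]
opening: 0.0394
gripper_force: 0.0
```

send_rows:
  plan:
    - [[0,0,0,0,0,0],[0,0,0,0,0,0],[0,0,0,0,0,0],[0,0,0,0,0,0],[0,0,0,0,0,0],[0,0,0,0,0,0]]
  fingers: 0

```text
clock: 9.2
tool_pos: [0.5249, -0.033, 0.0792]
orientation: [-180.0, 0.1, -134.5]
force: [0.5, -0.7, 5.5]
opening: 0.0246
gripper_force: 30.0
```

send_rows:
  plan:
    - [[0,0,0,0,0,0],[0,0,0,0,0,0],[0,0,0,0,0,0]]

```text
clock: 9.45
tool_pos: [0.5249, -0.033, 0.0792]
orientation: [-180.0, 0.0, -134.5]
force: [-0.7, 0.1, 6.8]
opening: 0.0247
gripper_force: 30.0
```

```bash
python3 - <<'E'
from h import *
np.set_printoptions(precision=2,suppress=True)
snap('wrist','w7.png'); print({k:ctrl.get_obs()[k] for k in('force','moment','opening','orientation')})
im=cv2.imread('pics/w7.png'); cv2.imwrite('pics/w7c.png',cv2.resize(im[100:400,130:440],None,fx=2,fy=2,interpolation=cv2.INTER_CUBIC))
E
```

```text
{'force': array([-1.39, -0.31,  6.24]), 'moment': array([-0.11,  0.17, -0.  ]), 'opening': 0.024275279359933177, 'orientation': array([-179.95,    0.05, -134.53])}
```

View pics/w7c.png

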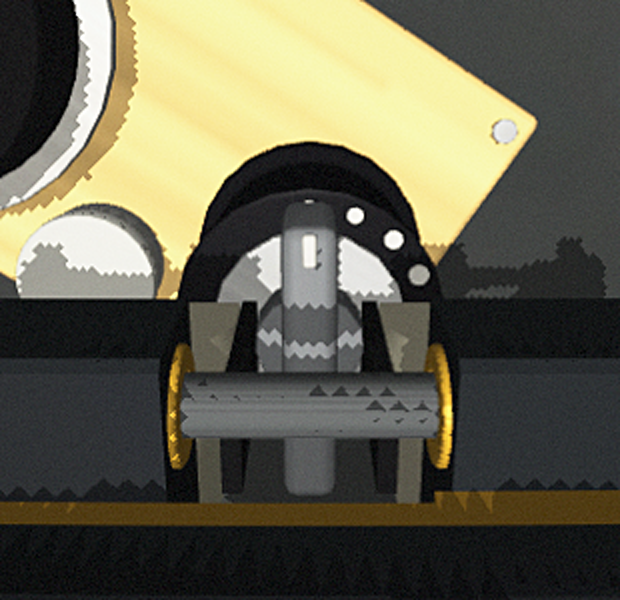

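The fingers stopped on the round hub under the bar, about 25 mm wide, so I'll re-grip higher.

Scaled: -0.9 cm / 60 = -0.015, -0.4 cm / 60 = -0.0067.

send_rows:
  plan:
    - [[0,0,0,0,0,0],[0,0,0,0,0,0],[0,0,-0.0067,0,0,0],[0,0,-0.015,0,0,0],[0,0,-0.015,0,0,0]]
  fingers: 0.45

```text
clock: 9.92
tool_pos: [0.5248, -0.0329, 0.0885]
orientation: [-180.0, 0.1, -134.5]
force: [-1.1, 0.5, 0.6]
opening: 0.0394
gripper_force: 0.0
```

send_rows:
  plan:
    - [[0,0,0,0,0,0],[0,0,0,0,0,0],[0,0,0,0,0,0],[0,0,0,0,0,0],[0,0,0,0,0,0],[0,0,0,0,0,0]]
  fingers: 0

```text
clock: 10.42
tool_pos: [0.5245, -0.0333, 0.0875]
orientation: [-180.0, -0.0, -134.5]
force: [-0.1, -2.8, -1.6]
opening: 0.0119
gripper_force: 30.0
```

Scaled: 32 degrees / 90 = 0.3556.

send_rows:
  plan:
    - [[0,0,0,0,0,0.0444],[0,0,0,0,0,0.0889],[0,0,0,0,0,0.1333],[0,0,0,0,0,0.1778],[0,0,0,0,0,0.2222],[0,0,0,0,0,0.2667],[0,0,0,0,0,0.3111],[0,0,0,0,0,0.3556]]

```text
clock: 11.08
tool_pos: [0.5248, -0.0337, 0.0875]
orientation: [-179.9, 0.0, -166.7]
force: [4.3, -6.7, -3.2]
opening: 0.0115
gripper_force: 30.0
```

```bash
python3 -c "
from h import *
o=ctrl.get_obs();print(o['tool_pos'],o['orientation'],o['force'],o['moment'],o['opening'])"
```

```text
[ 0.52476662 -0.03373637  0.08749709] [-1.79938900e+02  1.28014801e-02 -1.66723940e+02] [ 4.32862366 -6.6502415  -3.2345457 ] [-2.24610302 -1.3795065   0.16269681] 0.011487654528826734
```

Scaled: 36.5 degrees / 90 = 0.4056.

send_rows:
  plan:
    - [[0,0,0,0,0,0.0556],[0,0,0,0,0,0.1111],[0,0,0,0,0,0.1667],[0,0,0,0,0,0.2222],[0,0,0,0,0,0.2778],[0,0,0,0,0,0.3333],[0,0,0,0,0,0.3778],[0,0,0,0,0,0.4056]]

```text
clock: 11.75
tool_pos: [0.5247, -0.0343, 0.0875]
orientation: [-179.9, 0.1, 156.8]
force: [3.1, -9.3, -4.0]
opening: 0.0117
gripper_force: 30.0
```

send_rows:
  plan:
    - [[0,0,0,0,0,0],[0,0,0,0,0,0],[0,0,0,0,0,0],[0,0,0,0,0,0],[0,0,0,0,0,0],[0,0,0,0,0,0]]

```text
clock: 12.25
tool_pos: [0.5247, -0.0343, 0.0875]
orientation: [-179.9, 0.0, 157.0]
force: [4.6, -9.4, -4.3]
opening: 0.0114
gripper_force: 30.0
```

```bash
python3 - <<'E'
from h import *
np.set_printoptions(precision=3,suppress=True)
o=ctrl.get_obs();print(o['clock'],o['tool_pos'],o['orientation'],o['force'],o['moment'],o['opening'])
snap('wrist','w8.png')
# bar edge lines in the region near the bar's pointer end (native px, bar vertical if it did not slip)
for f in('w7.png','w8.png'):
    g=cv2.cvtColor(cv2.imread('pics/'+f),cv2.COLOR_BGR2GRAY)[205:255,240:330]
    g=cv2.resize(g,None,fx=4,fy=4,interpolation=cv2.INTER_CUBIC)
    L=cv2.createLineSegmentDetector().detect(g)[0][:,0]
    for l in L:
        d=l[2:]-l[:2]; n=np.hypot(*d); a=np.degrees(np.arctan2(d[0],d[1])); a=(a+90)%180-90
        if n>50 and abs(a)<40: print(f,l/4+[240,205,240,205],n/4,a)
E
```

```text
12.25 [ 0.525 -0.034  0.087] [-179.909    0.049  156.981] [ 4.648 -9.358 -4.307] [-3.497 -1.652  0.218] 0.01140429207937966
w7.png [270.286 243.294 269.903 218.603] 24.69422 0.8877411
w7.png [251.201 227.984 241.754 240.077] 15.344945 -37.99819
w7.png [281.179 219.585 281.805 233.263] 13.692758 2.6204834
w7.png [271.964 218.594 271.924 231.72 ] 13.126815 -0.1716919
w7.png [297.807 251.735 297.197 233.901] 17.844822 1.959137
w8.png [269.981 238.289 269.748 214.535] 23.754988 0.5618439
w8.png [259.163 251.678 267.344 240.469] 13.877079 -36.12268
w8.png [326.21  237.34  315.994 223.504] 17.19872 36.440826
w8.png [252.876 223.309 242.921 236.2  ] 16.287155 -37.67566
w8.png [300.536 239.793 308.169 250.007] 12.750306 36.772102
w8.png [297.569 215.469 297.538 237.969] 22.500854 -0.08029175
w8.png [286.516 228.283 286.47  213.595] 14.6884165 0.18171692
w8.png [280.415 214.807 280.968 228.274] 13.477486 2.3526611
w8.png [295.602 237.033 295.662 219.843] 17.189585 -0.20092773
```

```bash
python3 -c "
from h import *
print(ctrl.close_job())"
```

```text
the job is handed in; nothing more can be done
None
```

The crank made one full clockwise turn back to the index pin. The brake dial is held by the fingers at about 1.2 rad, just past its third click (from the hand's angle; the last image showed no slip). The job was handed in at about 12 s, and no verdict came back.

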